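# Sweep the loose jar lids into the discard tray

## Robot

A 6-joint arm with a two-finger parallel gripper is mounted at the origin on the work surface. World frame = base frame: x ahead of the robot, y to its left, z up, the work surface at z = 0. Lengths are in m, angles in rad, forces in N, time in s.
With the tool pointing down it reaches from about 0.3 to 0.85 m from the base axis. Payload 4.2 kg.
Tool frame: the origin (TCP) lies on the centre line of the jaws, within the pads' length; the fingertips stand ctrl.tip_reach ahead of it and the grasp point (between the pads) lies 5 mm behind it (ctrl.tip_reach is the distance from the TCP to the fingertips, in m); z points along the fingers, y is the line along which they close (so a half turn about z gives the same grasp; the last joint's range is limited). The gripper opens to 91 mm and grips with 3 to 60 N. Pads are 32 mm wide; open, the fingers measure 118 mm over their backs; the gripper's body (76 mm by 178 mm) begins 60 mm behind the grasp point.
Start: joints at [-1.141, 0.32, 1.565, -0, 1.257, -0.02], TCP at [0.25, -0.518, 0.228] pointing down, gripper open.
Joint ranges: [-3.11, 3.11], [-0.84, 2.01], [0.21, 2.61], [-1.34, 4.49], [0.05, 2.63], [-2.56, 2.56]. Speed limits (rad/s): [2.57, 2.57, 3.14, 3.14, 3.14, 3.14].

## Interface

Orientations are given as [roll, pitch, yaw] about the fixed x, y, z axes, in that order (R = Rz(yaw) Ry(pitch) Rx(roll)).
In Python, from cell import ctrl gives the robot as it stands. The module is installed in compiled form; this text tells all that it offers.
- The arm moves only by the tool carry_out, never from a script. Its argument "motion" is a list of rows, each a list of 5 numbers: the shift along the tool's x, y, z normalised to -1 to 1, where 1 is 0.06 m, then the turn about the tool's z normalised to -1 to 1, where 1 is 0.12 rad, then the finger opening in mm, from 0 to 91.2. In form: [[tx, ty, tz, spin, jaw], ...]. A call has 1 to 12 rows; each row shifts and turns the commanded pose from where the row before left it, along the tool's axes as they then stand; what a row does not reach is not made up. A row lasts 1/8 s, in which the tool goes at most 62.5 mm and 10.7 degrees, less where a joint would pass 70% of its speed; a pose out of reach is approached as far as the arm can. A call with a number of a shift or a turn outside -1 to 1 is refused whole. A call with a gripper value outside its range is refused whole. The fingers move at their own pace and stop on an object; the grip force is fixed at half the most. Time passes only in rows, so rows that do not move let the fingers close. It gives the time, the measured TCP pose, the force, the opening and the grip force at its end, in the units of the state.
- ctrl.get_obs(): the state, without advancing time (a new reading comes with each control period).
- ctrl.camera(name): name is "scene" or "top" or "wrist"; returns a dict with "color" (420x560x3 uint8, red, green, blue), "z_map" (420x560 float32, m along the optical axis (not along the pixel's ray), 0 where there is no reading), "camera_matrix" (3x3 intrinsics, pixels), "R" (3x3) and "t" (3): a world point X has camera coordinates R X + t; the wrist camera has in their place "T_tool_cam" (4x4, takes a point from camera to tool coordinates, whose origin is the TCP and whose axes are the flange's). Camera axes: x right, y down, z forward; pixel columns grow to the right and rows downward; lengths in m; the calibration is good to about 2 mm. A picture is of the moment at which its call begins: read the wrist's pose just before it.
- ctrl.job_done(): hands the job in; it is judged then, once.
The state is a dict: "clock": time; "q": joint angles; "qvel": joint speeds; "effort": joint torques, N m; "position": TCP position; "orientation": TCP orientation; "wrist_force": force on the tool from outside, world axes, zero at the start; "wrist_torque": the same for the moment, N m; "finger_gap": finger opening in m; "grip_force": force on a finger pad.
Only numpy, scipy, OpenCV 4.12 (cv2) and the standard library are available. Lean on these libraries where they do the work, as an engineer would, in place of code of your own. Each camera call takes 0.05 s, during which the arm holds its last target. There are 200 camera calls.

## Task

Clear the lab bench: sweep the three loose jar lids across the bench into the discard tray through its open side, until each lies wholly inside and none sticks out of the mouth. Slide the lids along the bench with the fingers, never lift them, and leave the capped jars, the vial and everything else on the bench standing where they are.

Things in the scene. Friction and masses are not known exactly. Their poses are not given: they have to be found in the camera images.
- tray: stainless steel discard tray fixed to the bench, low-walled on three sides and open on the fourth like a dustpan. Inside 200 mm wide (along its x) and 150 mm deep (along its y); side and back walls 3 mm thick and 30 mm high. The open mouth is at its own y = -75 mm, the back wall at y = +75 mm. Floor 2 mm thick, reached from the bench by a sloped lip over the first 20 mm behind the mouth, so lids slide in. Origin at the centre of its underside, z up
- lid_small_center (a point): centre (half-way up, 7 mm above its underside) of a loose off-white plastic screw lid lying flat on the bench: a ribbed disc 34 mm in diameter and 14 mm high, about 12 g, slides freely when pushed from the side
- lid_mid_center (a point): centre (half-way up, 7 mm above its underside) of a loose off-white plastic screw lid lying flat on the bench: a ribbed disc 38 mm in diameter and 14 mm high, about 14 g, slides freely when pushed from the side
- lid_large_center (a point): centre (half-way up, 7 mm above its underside) of a loose off-white plastic screw lid lying flat on the bench: a ribbed disc 44 mm in diameter and 14 mm high, about 18 g, slides freely when pushed from the side
- jar_a: amber glass jar with its dark grey cap on, standing upright among the lids: 40 mm in diameter, 58 mm high, 110 g. Origin at the centre of its underside. To be left alone
- jar_b: amber glass jar with its dark grey cap on, standing upright among the lids: 40 mm in diameter, 58 mm high, 110 g. Origin at the centre of its underside. To be left alone
- vial: small clear vial with grey cap, standing upright among the lids: 26 mm in diameter, 44 mm high, 50 g. Origin at the centre of its underside. To be left alone
- marker: marker pen lying on the bench to the right of the lids: 130 mm long (along its x), 14 mm thick. Origin under its middle. To be left alone
- timer: white bench timer, 65 x 65 x 20 mm, lying flat at the far side. Origin at the centre of its underside. To be left alone
- dish: closed petri dish, 60 mm in diameter, 18 mm high, at the far side. Origin at the centre of its underside. To be left alone

How it is judged:
By the outcome, as a careful person would: the job done as asked, in the order asked, and still so for the second after the job is handed in, with the robot touching nothing.
It also fails if it takes over 70 s, if anything falls off the work surface, if the arm or the gripper's body presses on something with over 40 N, if the wrist force passes 120 N, or if a joint passes its speed limit or range.

## Working session

There is one attempt and no reset: what is moved stays moved. The work goes in short steps, Python scripts to look and compute and a tool call to move; the robot and the scene stay as the last step left them, time stands still between calls to the robot, and variables do not carry over. Pictures are saved under pics/ and viewed, at most 10 in all, crops included, and the job is handed in when it is done.

Besides the shell and the picture viewer there is one more tool, called after "Request:" by a JSON object that holds its "method" and its "body". carry_out: Moves the arm, as the interface text tells. Its arguments: {"type":"object","properties":{"motion":{"type":"array","items":{"type":"array","items":{"type":"number"}}}},"required":["motion"]}

```bash
mkdir -p pics
python3 - <<'E'
from cell import ctrl
import cv2,numpy as np
o=ctrl.get_obs();print(o['position'],o['orientation'],ctrl.tip_reach,o['clock'])
for n in("top","scene"):
    c=ctrl.camera(n);cv2.imwrite(f"pics/{n}1.png",c["color"][:,:,::-1]);np.savez(f"{n}1.npz",**c)
    print(n,c["camera_matrix"],c["R"],c["t"])
E
```

```text
[ 0.24981058 -0.51736685  0.22712033] [-3.13983082e+00 -4.65298055e-05  4.49788381e-01] 0.014 0.0
top [[467.99453142   0.         275.90312816]
 [  0.         467.99453142 209.90439467]
 [  0.           0.           1.        ]] [[ 0.00136509 -0.99977389  0.0212206 ]
 [-0.99529064 -0.00341519 -0.09687563]
 [ 0.09692619 -0.02098843 -0.99507025]] [-0.06884142  0.60074949  0.92291387]
scene [[440.26474827   0.         287.52835647]
 [  0.         440.26474827 206.53565856]
 [  0.           0.           1.        ]] [[ 0.38751683  0.92180559  0.01025449]
 [ 0.77713022 -0.32067292 -0.54151408]
 [-0.49588237  0.2178149  -0.84062914]] [-0.16173385 -0.46492185  1.53688969]
```

View pics/top1.png

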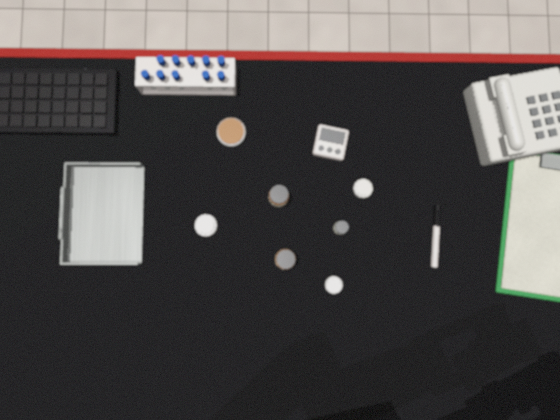

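The top view shows the tray at px (62–144, 163–265) with its mouth facing right (world -y). The lids are at about (206,225), (363,188) and (334,285), the jars at (279,195) and (285,259), and the vial at (341,228).

```bash
cat > h.py <<'E'
import cv2,numpy as np
def ray(c,uv,z):
    K,R,t=c["camera_matrix"],c["R"],c["t"]
    d=R.T@np.linalg.solve(K,[uv[0],uv[1],1]);o=-R.T@t
    return o+d*(z-o[2])/d[2]
def blobs(c,z,lo=150,amin=100,amax=2500):
    hsv=cv2.cvtColor(c["color"],cv2.COLOR_RGB2HSV)
    m=cv2.inRange(hsv,(0,0,lo),(179,70,255))
    out=[]
    for k in cv2.findContours(m,cv2.RETR_EXTERNAL,cv2.CHAIN_APPROX_NONE)[0]:
        a=cv2.contourArea(k)
        if amin<a<amax:
            (u,v),r=cv2.minEnclosingCircle(k)
            M=cv2.moments(k);p=(M['m10']/a,M['m01']/a)
            w=ray(c,p,z);e=ray(c,(p[0]+np.sqrt(a/np.pi),p[1]),z)
            out.append((np.round(p,1),np.round(w,4),round(2e3*np.linalg.norm(e-w),1),round(a/(np.pi*r*r),2)))
    return out
E
python3 - <<'E'
from h import *
c=np.load("top1.npz");
for b in blobs(c,.014):print(b)
print('scene');
for b in blobs(np.load("scene1.npz"),.014):print(b)
# dark caps
g=c["color"].max(2)
for n,p,z in(("ja",(279,195),.058),("jb",(285,259),.058),("v",(341,228),.044)):
    m=np.zeros_like(g);x,y=p;m[y-16:y+17,x-16:x+17]=(g[y-16:y+17,x-16:x+17]>75)*255
    k=max(cv2.findContours(m,cv2.RETR_EXTERNAL,cv2.CHAIN_APPROX_NONE)[0],key=cv2.contourArea)
    M=cv2.moments(k);q=(M['m10']/M['m00'],M['m01']/M['m00']);print(n,np.round(q,1),ray(c,q,z).round(4),M['m00'], c["z_map"][int(q[1]),int(q[0])])
m=np.zeros_like(g);m[150:280,50:155]=(g[150:280,50:155]>90)*255
k=max(cv2.findContours(m,cv2.RETR_EXTERNAL,cv2.CHAIN_APPROX_NONE)[0],key=cv2.contourArea)
print(cv2.minAreaRect(k))
for q in((144,163),(144,265)):print('mouth',ray(c,q,.03).round(4),ray(c,q,0).round(4))
for q in((62,265),(62,163)):print('back',ray(c,q,.03).round(4))
cv2.imwrite("pics/crop.png",cv2.resize(c["color"][150:280,40:240,::-1],None,fx=4,fy=4))
E
```

```text
(array([333.4, 284.5]), array([ 0.4498, -0.1855,  0.014 ]), np.float64(34.9), 0.92)
(array([284.5, 258.9]), array([ 0.5016, -0.0854,  0.014 ]), np.float64(33.0), 0.84)
(array([435. , 246.3]), array([ 0.5279, -0.3972,  0.014 ]), np.float64(35.5), 0.17)
(array([205.3, 224.7]), array([0.5713, 0.0775, 0.014 ]), np.float64(43.9), 0.93)
(array([277.2, 194.7]), array([ 0.6343, -0.0704,  0.014 ]), np.float64(26.9), 0.75)
(array([362.7, 187.8]), array([ 0.6495, -0.249 ,  0.014 ]), np.float64(38.6), 0.91)
(array([330.5, 141.7]), array([ 0.7472, -0.1825,  0.014 ]), np.float64(71.9), 0.68)
(array([188.4,  91.4]), array([0.8535, 0.1177, 0.014 ]), np.float64(36.7), 0.04)
scene
(array([271.3, 271.2]), array([ 0.7439, -0.1822,  0.014 ]), np.float64(69.1), 0.68)
(array([404.1, 271. ]), array([0.8729, 0.1303, 0.014 ]), np.float64(115.3), 0.3)
(array([536.1, 259. ]), array([0.9754, 0.4653, 0.014 ]), np.float64(69.8), 0.28)
(array([233.7, 249.4]), array([ 0.649 , -0.2499,  0.014 ]), np.float64(36.3), 0.82)
(array([165.8, 231.3]), array([ 0.5282, -0.3994,  0.014 ]), np.float64(30.3), 0.18)
(array([332.8, 187.6]), array([0.5698, 0.0764, 0.014 ]), np.float64(40.2), 0.78)
(array([397.9, 173.8]), array([0.5979, 0.2743, 0.014 ]), np.float64(162.0), 0.49)
ja [278.1 195.3] [ 0.6273 -0.0711  0.058 ] 349.5 0.9270152
jb [284.6 258.8] [ 0.5022 -0.0839  0.058 ] 343.5 0.9147746
v [340.5 227. ] [ 0.5655 -0.1967  0.044 ] 174.0 0.9346338
((100.81700134277344, 213.51571655273438), (85.44573211669922, 104.48068237304688), 1.1017061471939087)
mouth [0.6963 0.2023 0.03  ] [0.7022 0.2102 0.    ]
mouth [0.4892 0.1964 0.03  ] [0.4886 0.2041 0.    ]
back [0.4891 0.359  0.03  ]
back [0.6953 0.3683 0.03  ]
```

View pics/crop.png

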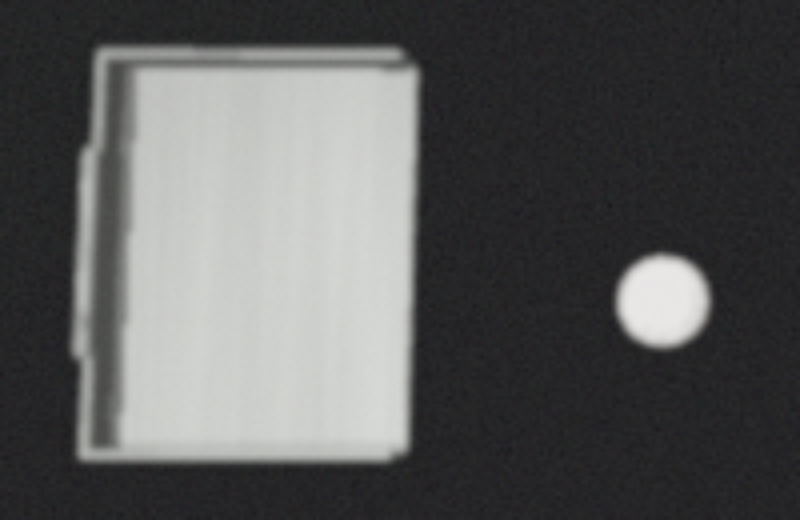

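View pics/scene1.png

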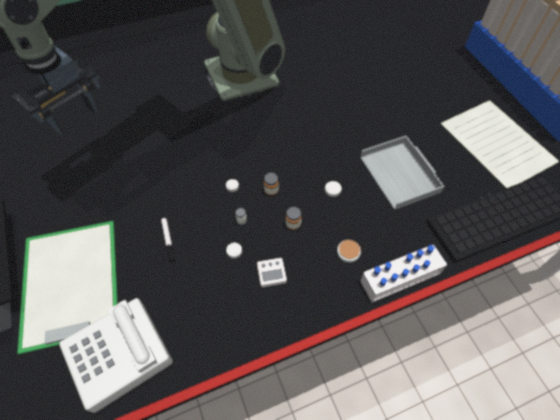

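The lids, jars and tray are located, and both views agree to about 2 mm. The plan is to keep the fingers 22 mm apart as a cradle, with the tool x axis along +y, and push each lid with the fingertips just off the bench.

First I turn the tool to yaw π/2.

Request:
{"method": "carry_out", "body": {"motion": [[0, 0, 0, -0.934, 22], [0, 0, 0, -0.934, 22], [0, 0, 0, -0.934, 22], [0, 0, 0, -0.934, 22], [0, 0, 0, -0.934, 22], [0, 0, 0, -0.934, 22], [0, 0, 0, -0.934, 22], [0, 0, 0, -0.934, 22], [0, 0, 0, -0.934, 22], [0, 0, 0, -0.934, 22], [0, 0, 0, 0, 22]]}}

```text
clock: 1.48
position: [0.2499, -0.5176, 0.2275]
orientation: [-3.141, -0.001, 1.569]
wrist_force: [-0.2, -0.0, 0.2]
finger_gap: 0.0217
grip_force: 0.0
```

Request:
{"method": "carry_out", "body": {"motion": [[0.74, 0.45, 0, 0, 22], [0.74, 0.45, 0, 0, 22], [0.74, 0.45, 0, 0, 22], [0.74, 0.45, 0, 0, 22], [0.74, 0.45, 0, 0, 22], [0.74, 0.45, 0, 0, 22], [0.74, 0.45, 0, 0, 22], [0.74, 0.45, 0, 0, 22], [0.74, 0.45, 0, 0, 22], [0.74, 0.45, 0, 0, 22], [0.74, 0.45, 0, 0, 22], [0.74, 0.45, 0, 0, 22]]}}

```text
clock: 2.98
position: [0.5747, 0.0165, 0.2278]
orientation: [-3.141, 0.0, 1.569]
wrist_force: [0.3, -0.8, 0.7]
finger_gap: 0.0222
grip_force: 0.0
```

Request:
{"method": "carry_out", "body": {"motion": [[0, 0, 0, 0, 22], [0, 0, 0.9, 0, 22], [0, 0, 0.9, 0, 22], [0, 0, 0.6, 0, 22], [0, 0, 0.4, 0, 22], [0, 0, 0.3, 0, 22], [0, 0, 0, 0, 22], [0, 0, 0, 0, 22]]}}

```text
clock: 3.98
position: [0.5744, 0.0143, 0.0427]
orientation: [3.141, 0.0, 1.569]
wrist_force: [0.1, 1.0, 0.6]
finger_gap: 0.0219
grip_force: 0.0
```

Request:
{"method": "carry_out", "body": {"motion": [[0, 0, 0.38, 0, 22], [0, 0, 0, 0, 22], [0.3, 0, 0, 0, 22], [0.4, 0, 0, 0, 22], [0.4, 0.03, 0, 0, 22], [0.4, 0.03, 0, 0, 22], [0.4, 0.03, 0, 0, 22], [0.4, 0.03, 0, 0, 22], [0.4, 0.03, 0, 0, 22], [0, 0, 0, 0, 22]]}}

```text
clock: 5.22
position: [0.5836, 0.1794, 0.0202]
orientation: [3.139, -0.001, 1.573]
wrist_force: [-0.3, -0.1, -0.9]
finger_gap: 0.0221
grip_force: 0.0
```

Run:
```python
from cell import ctrl
import cv2,numpy as np
c=ctrl.camera("top");cv2.imwrite("pics/t2.png",c["color"][:,:,::-1])
```

```text
(no output)
```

View pics/t2.png

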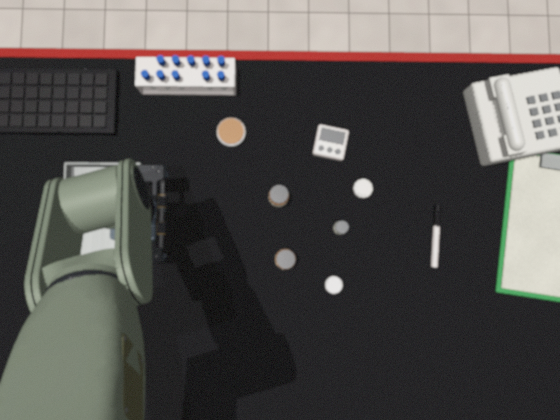

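The arm hides the tray, but the large lid is no longer at (206,225), so it went with the fingers. The jars and the vial look unmoved. I'll finish this push, then lift straight up.

Request:
{"method": "carry_out", "body": {"motion": [[0.3, 0, 0, 0, 22], [0.35, 0, 0, 0, 22], [0.35, 0, 0, 0, 22], [0.35, 0, 0, 0, 22], [0.25, 0, 0, 0, 22], [0.15, 0, 0, 0, 22], [0, 0, 0, 0, 22], [-0.1, 0, 0, 0, 22], [0, 0, -0.5, 0, 22], [0, 0, -0.8, 0, 22], [0, 0, -0.8, 0, 22], [0, 0, 0, 0, 22]]}}

```text
clock: 6.78
position: [0.5857, 0.2758, 0.1499]
orientation: [3.133, -0.004, 1.569]
wrist_force: [-0.1, 0.6, 0.3]
finger_gap: 0.0217
grip_force: 0.0
```

Request:
{"method": "carry_out", "body": {"motion": [[-0.78, -0.21, 0, 0, 22], [-0.78, -0.21, 0, 0, 22], [-0.78, -0.21, 0, 0, 22], [-0.78, -0.21, 0, 0, 22], [-0.78, -0.21, 0, 0, 22], [-0.78, -0.21, 0, 0, 22], [-0.78, -0.21, 0, 0, 22], [-0.78, -0.21, 0, 0, 22], [-0.78, -0.21, 0, 0, 22], [-0.78, -0.21, 0, 0, 22], [-0.78, -0.21, 0, 0, 22], [0, 0, 0, 0, 22]]}}

```text
clock: 8.28
position: [0.4425, -0.2415, 0.1441]
orientation: [-3.14, -0.0, 1.565]
wrist_force: [0.0, -0.2, -0.4]
finger_gap: 0.0219
grip_force: 0.0
```

Run:
```python
from cell import ctrl
import cv2,numpy as np
c=ctrl.camera("top");cv2.imwrite("pics/t3.png",c["color"][:,:,::-1])
```

```text
(no output)
```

View pics/t3.png

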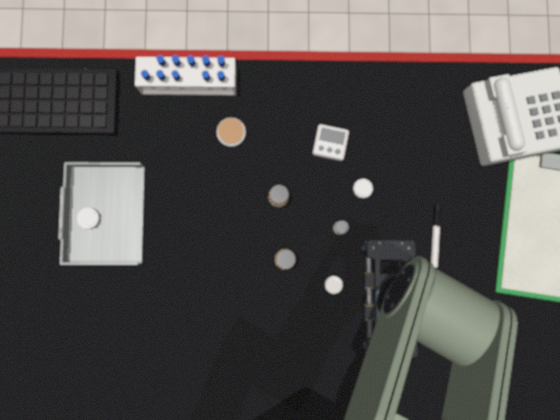

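The large lid lies deep in the tray at (88,218). The small lid is still at (334,285), so I lower behind it.

Request:
{"method": "carry_out", "body": {"motion": [[0, 0.08, 0.7, 0, 22], [0, 0, 0.6, 0, 22], [0, 0, 0.4, 0, 22], [0, 0, 0.36, 0, 22], [0, 0, 0, 0, 22], [0, 0, 0, 0, 22]]}}

```text
clock: 9.07
position: [0.4496, -0.2384, 0.022]
orientation: [3.141, 0.0, 1.571]
wrist_force: [0.4, 0.1, -0.3]
finger_gap: 0.022
grip_force: 0.0
```

Request:
{"method": "carry_out", "body": {"motion": [[0.3, -0.0, 0.03, 0, 22], [0.35, -0.04, 0, 0, 22], [0.35, -0.04, 0, 0, 22], [0.35, -0.04, 0, 0, 22], [0.35, -0.03, 0, 0, 22], [0.4, 0, 0, 0, 22], [0.4, 0, 0, 0, 22], [0.4, 0, 0, 0, 22], [0.4, 0, 0, 0, 22], [0.4, 0, 0, 0, 22], [0, 0, 0, 0, 22]]}}

```text
clock: 10.45
position: [0.4396, -0.015, 0.0199]
orientation: [-3.141, -0.0, 1.574]
wrist_force: [-0.2, -0.3, -0.3]
finger_gap: 0.0223
grip_force: 0.0
```

Run:
```python
from cell import ctrl
from h import *
print(ctrl.get_obs()['position'])
for n in("top","scene"):
    c=ctrl.camera(n);print(n)
    for b in blobs(c,.014):
        if -.3<b[1][1]<.3 and b[1][0]<.7:print(b)
```

```text
[ 0.43956053 -0.01497591  0.01992704]
top
(array([174.5, 405.1]), array([0.2133, 0.1326, 0.014 ]), np.float64(23.1), 0.15)
(array([241.1, 308.6]), array([0.4014, 0.0025, 0.014 ]), np.float64(90.7), 0.53)
(array([286.6, 259. ]), array([ 0.5014, -0.0898,  0.014 ]), np.float64(27.5), 0.64)
(array([277.4, 194.5]), array([ 0.6347, -0.0709,  0.014 ]), np.float64(27.9), 0.73)
(array([362.7, 187.8]), array([ 0.6495, -0.249 ,  0.014 ]), np.float64(38.6), 0.91)
scene
(array([233.7, 249.4]), array([ 0.649 , -0.2499,  0.014 ]), np.float64(36.3), 0.82)
(array([397.9, 173.8]), array([0.5979, 0.2743, 0.014 ]), np.float64(162.0), 0.49)
(array([287.2,  67. ]), array([0.0454, 0.1552, 0.014 ]), np.float64(74.5), 0.44)
```

Request:
{"method": "carry_out", "body": {"motion": [[0.39, 0.2, 0, 0, 22], [0.39, 0.2, 0, 0, 22], [0.39, 0.2, 0, 0, 22], [0.39, 0.2, 0, 0, 22], [0.39, 0.2, 0, 0, 22], [0.39, 0.2, 0, 0, 22], [0.39, 0.2, 0, 0, 22], [0, 0, 0, 0, 22]]}}

```text
clock: 11.55
position: [0.5253, 0.1474, 0.0197]
orientation: [3.14, -0.0, 1.572]
wrist_force: [0.1, 0.3, -1.1]
finger_gap: 0.0219
grip_force: 0.0
```

Request:
{"method": "carry_out", "body": {"motion": [[0.3, 0, 0, 0, 22], [0.35, 0, 0, 0, 22], [0.35, 0, 0, 0, 22], [0.35, 0, 0, 0, 22], [0.35, 0, 0, 0, 22], [0.25, 0, 0, 0, 22], [0.15, 0, 0, 0, 22], [0, 0, 0, 0, 22], [-0.1, 0, 0, 0, 22], [0, 0, -0.6, 0, 22], [0, 0, -0.8, 0, 22], [0, 0, -0.8, 0, 22]]}}

```text
clock: 13.05
position: [0.5242, 0.2656, 0.1529]
orientation: [-3.141, 0.001, 1.569]
wrist_force: [1.2, 1.0, 0.5]
finger_gap: 0.0218
grip_force: 0.0
```

Request:
{"method": "carry_out", "body": {"motion": [[-0.6, 0, 0, 0, 22], [-0.9, 0.2, 0, 0, 22], [-0.9, 0.2, 0, 0, 22], [-0.9, 0.2, 0, 0, 22], [-0.9, 0.2, 0, 0, 22], [-0.9, 0.2, 0, 0, 22], [-0.9, 0.2, 0, 0, 22], [-0.9, 0.2, 0, 0, 22], [-0.9, 0.2, 0, 0, 22], [-0.9, 0.2, 0, 0, 22], [-0.6, 0.2, 0, 0, 22], [0, 0, 0, 0, 22]]}}

```text
clock: 14.55
position: [0.6434, -0.2948, 0.1509]
orientation: [-3.141, 0.001, 1.566]
wrist_force: [-0.4, 0.2, 0.3]
finger_gap: 0.0219
grip_force: 0.0
```

Run:
```python
from cell import ctrl
import cv2,numpy as np
c=ctrl.camera("top");cv2.imwrite("pics/t4.png",c["color"][:,:,::-1])
```

```text
(no output)
```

View pics/t4.png

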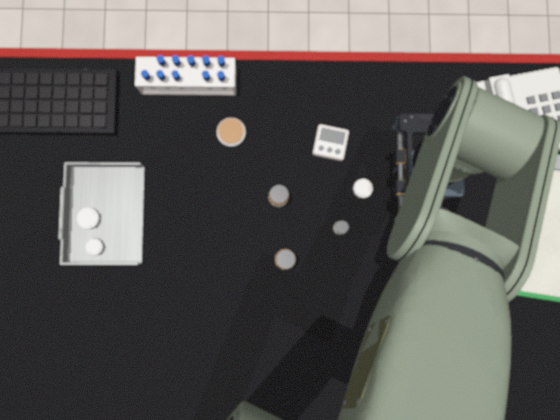

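The large lid (88,218) and the small lid (95,246) are both in the tray. Next is the mid lid at (363,188).

Request:
{"method": "carry_out", "body": {"motion": [[-0.2, 0.1, 0.7, 0, 22], [0, 0, 0.65, 0, 22], [0, 0, 0.45, 0, 22], [0, 0, 0.37, 0, 22], [0, 0, 0, 0, 22], [0, 0, 0, 0, 22]]}}

```text
clock: 15.35
position: [0.6506, -0.3028, 0.0228]
orientation: [3.14, 0.001, 1.571]
wrist_force: [0.4, -0.5, -0.5]
finger_gap: 0.022
grip_force: 0.0
```

Request:
{"method": "carry_out", "body": {"motion": [[0.37, 0.06, 0.05, 0, 22], [0.37, 0.06, 0, 0, 22], [0.37, 0.06, 0, 0, 22], [0.37, 0.06, 0, 0, 22], [0.37, 0.06, 0, 0, 22], [0.37, 0.06, 0, 0, 22], [0.33, 0.07, 0, 0, 22], [0.33, 0.07, 0, 0, 22], [0.33, 0.07, 0, 0, 22], [0, 0, 0, 0, 22]]}}

```text
clock: 16.6
position: [0.6849, -0.1088, 0.0185]
orientation: [3.141, 0.0, 1.573]
wrist_force: [0.0, 0.3, -0.7]
finger_gap: 0.0222
grip_force: 0.0
```

Run:
```python
from cell import ctrl
import cv2,numpy as np
print(ctrl.get_obs()['position'])
c=ctrl.camera("scene");a=c["color"][100:310,150:430,::-1];cv2.imwrite("pics/s5.png",cv2.resize(a,None,fx=2.7,fy=2.7))
```

```text
[ 0.68487647 -0.10884946  0.01851217]
```

View pics/s5.png

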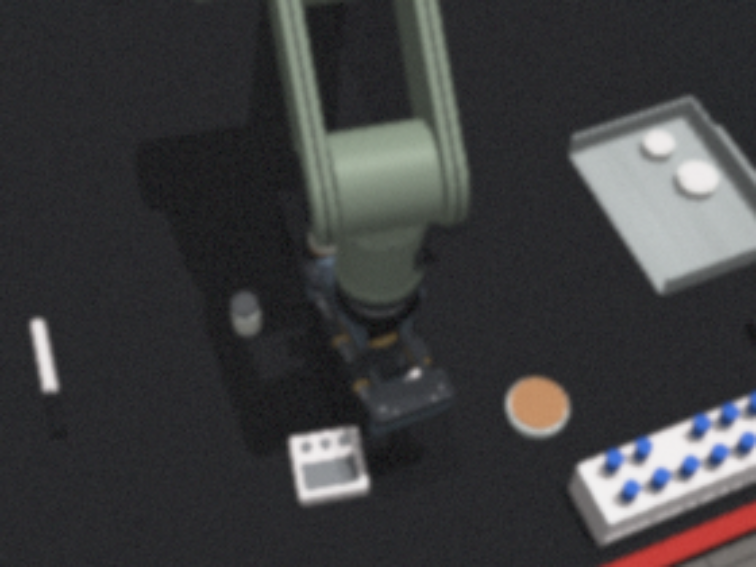

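The mid lid shows just ahead of the fingers at crop (413,375), and the vial, timer and dish are clear of the gripper. I'll keep going past jar_a and into the tray.

Request:
{"method": "carry_out", "body": {"motion": [[0.37, 0, -0.02, 0, 22], [0.37, 0, 0, 0, 22], [0.37, 0, 0, 0, 22], [0.37, 0, 0, 0, 22], [0.37, 0, 0, 0, 22], [0.38, -0.11, 0, 0, 22], [0.38, -0.11, 0, 0, 22], [0.38, -0.11, 0, 0, 22], [0.38, -0.11, 0, 0, 22], [0.38, -0.11, 0, 0, 22], [0.38, -0.11, 0, 0, 22], [0, 0, 0, 0, 22]]}}

```text
clock: 18.15
position: [0.6443, 0.1393, 0.0197]
orientation: [-3.141, 0.0, 1.573]
wrist_force: [0.6, -0.3, -0.8]
finger_gap: 0.0222
grip_force: 0.0
```

Request:
{"method": "carry_out", "body": {"motion": [[0.3, 0, 0, 0, 22], [0.35, 0, 0, 0, 22], [0.35, 0, 0, 0, 22], [0.35, 0, 0, 0, 22], [0.35, 0, 0, 0, 22], [0.25, 0, 0, 0, 22], [0.15, 0, 0, 0, 22], [0, 0, 0, 0, 22], [-0.1, 0, 0, 0, 22], [0, 0, -0.6, 0, 22], [0, 0, -0.8, 0, 22], [0, 0, -0.8, 0, 22]]}}

```text
clock: 19.65
position: [0.6449, 0.2558, 0.153]
orientation: [-3.141, 0.001, 1.569]
wrist_force: [0.3, 0.7, -0.2]
finger_gap: 0.0219
grip_force: 0.0
```

Request:
{"method": "carry_out", "body": {"motion": [[-0.6, -0.3, -0.3, 0, 22], [-0.8, -0.4, 0, 0, 22], [-0.8, -0.4, 0, 0, 22], [-0.8, -0.4, 0, 0, 22], [-0.8, -0.4, 0, 0, 22], [-0.8, -0.4, 0, 0, 22], [-0.8, -0.4, 0, 0, 22], [-0.8, -0.4, 0, 0, 22], [-0.8, -0.4, 0, 0, 22], [-0.8, -0.4, 0, 0, 22], [-0.8, -0.4, 0, 0, 22], [0, 0, 0, 0, 22]]}}

```text
clock: 21.15
position: [0.3847, -0.2616, 0.1699]
orientation: [-3.141, 0.001, 1.564]
wrist_force: [-0.0, -0.4, 0.8]
finger_gap: 0.0216
grip_force: 0.0
```

Run:
```python
from cell import ctrl
import cv2,numpy as np
c=ctrl.camera("top");cv2.imwrite("pics/t6.png",c["color"][:,:,::-1])
```

```text
(no output)
```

View pics/t6.png

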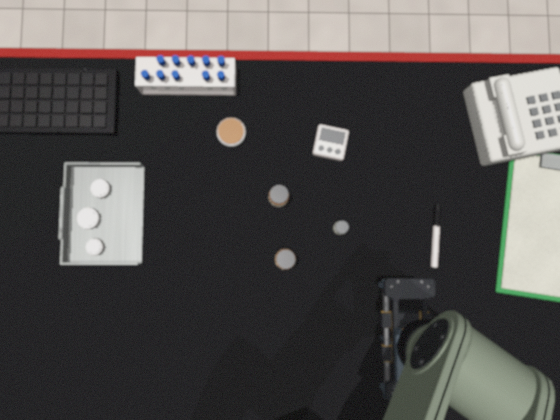

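All three lids are well inside the tray at (100,188), (88,218) and (95,246). The jars, vial, marker, timer and dish are where they started, and the arm is clear.

```bash
python3 -c "
from cell import ctrl
print(ctrl.job_done())"
```

```text
the job is handed in; nothing more can be done
None
```

All three lids lie wholly inside the discard tray and nothing else on the bench moved, as far as the last top view shows; the job was handed in at about 21 s of robot time.

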